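Shift the tube mixer into third

ROBOT

A 6-joint arm with a two-finger parallel gripper is mounted at the origin on the work surface. World frame = base frame: x ahead of the robot, y to its left, z up, the work surface at z = 0. Lengths are in m, angles in rad, forces in N, time in s.
With the tool pointing down it reaches from about 0.35 to 0.975 m from the base axis. Payload 4.9 kg.
Tool frame: the origin (TCP) lies where the fingers leave the gripper's body, on its centre line; the fingertips stand 73 mm ahead of it and the grasp point (between the pads) lies 54 mm ahead of it; z points along the fingers, y is the direction in which the jaws open and shut (so a half turn about z gives the same grasp; the last joint's range is limited). The gripper opens to 85 mm and grips with 20 to 120 N. Pads are 22 mm wide; open, the fingers measure 114 mm over their backs; the gripper's body (76 mm by 85 mm) begins 54 mm behind the grasp point. The pads swing forward as they close: fully open they stand 13 mm farther back than shut.
Start: joints at [-1.366, 0.053, 1.613, -0, 1.476, -0.119], TCP at [0.199, -0.593, 0.304] pointing down, gripper open.
Joint ranges: [-3.01, 3.01], [-1.01, 2.22], [0.06, 2.58], [-1.02, 4.17], [0.09, 2.62], [-3.14, 3.14]. Speed limits (rad/s): [2.57, 2.57, 3.14, 3.14, 3.14, 3.14].

INTERFACE

Orientations are given as a rotation vector (axis times angle).
In Python, from station import monitor, vision, workorder gives the robot as it stands.
- The arm moves only by the tool arm_command, never from a script. Its argument "rows" is text: rows parted by semicolons, each of 6 numbers parted by spaces: the shift along the world's x, y, z in mm, then the turn, a rotation vector about the world's x, y, z in degrees. In form: tx ty tz wx wy wz; .... A call has 1 to 12 rows; each row is the pose to reach, as a shift and turn from the pose measured when the call began; what a row does not reach only later rows make up. A row lasts 1/8 s, in which the tool goes at most 62.5 mm and 10.7 degrees, less where a joint would pass 70% of its speed; a pose out of reach is approached as far as the arm can. A call with a gripper value outside its range is refused whole. "jaw" is the opening, from 0 (shut) to 1 (fully open), set as the call begins (left out, the last holds). The fingers move at their own pace and stop on an object; "squeeze" is the grip in N (left out, the last holds). Time passes only in rows, so rows that repeat a pose let the fingers close. It gives the time, the measured TCP pose, the force and the opening at its end, in the units of the state.
- monitor.get_obs(): the state, without advancing time (a new reading comes with each control period).
- vision.get_image(name): name is "scene" or "top"; returns a dict with "frame" (480x640x3 uint8, red, green, blue), "vfov" (degrees; the focal length in pixels is half the picture's height over the tangent of half this angle, whatever the lens; pixels are square), "cx", "cy" (the principal point, pixels), "R" (3x3) and "t" (3): a world point X has camera coordinates R X + t. Camera axes: x right, y down, z forward; pixel columns grow to the right and rows downward; lengths in m; the calibration is good to about 2 mm. A picture is of the moment at which its call begins. There is no depth.
- workorder.finish_job(): hands the job in, once; it reports no verdict.
The state is a dict: "t": time; "q": joint angles; "dq": joint speeds; "effort": joint torques, N m; "tool_pos": TCP position; "tool_rot": TCP orientation; "contact_force": force on the tool from outside, world axes, zero at the start; "wrist_torque": the same for the moment, N m; "opening": finger opening in m.
Only numpy, scipy, OpenCV 4.12 (cv2) and the standard library are available. Lean on these libraries where they do the work, as an engineer would, in place of code of your own. Each camera call takes 0.05 s, during which the arm holds its last target. There are 200 camera calls.

TASK

With your fingertips, push the blue-knobbed gear lever of the tube mixer through its H-shaped gate into third: from wherever it stands on the left side into neutral, across to the right, then forward (away from you) fully home into the slot marked with three dots. Do not let it dip into the fourth slot and do not pull its knob up (that is the lock-out). Leave the vial, bottle and beaker undisturbed, and finish with the hand clear.

Things in the scene. Friction and masses are not known exactly. Their poses are not given: they have to be found in the camera images.
- mixer: Fixed white bench tube mixer, deck 100 mm high. Origin: on the bench under the centre of the gear gate. x is 'forward' (away from the robot at yaw 0), y 'left', z up. It spans x -100..100, y -100..270 mm; a fixed block of white vials, up to 165 mm high, stands on it at x -75..75, y 104..260 mm.
- gate_center (a point): Centre of the H-gate at the top of its 110 x 110 mm aluminium plate, 102 mm above the bench. The H is 60 mm long (x), 56 wide (y): the neutral channel runs across at x = 0, 18 mm wide, between slots 19 mm wide: first forward-left, second back-left, third forward-right, fourth back-right, marked by 1, 2, 3 and 4 black dots at their ends.
- lever_pivot (a point): Pivot of the lever (a 10 mm steel rod), straight under the gate's centre, 10 mm above the bench, hidden in the mixer. A push of 1.5 to 3 N at the knob moves the lever; friction keeps it where it is left and nothing springs back.
- knob_center (a point): Centre of the lever's blue ball knob, 40 mm across, 190 mm from the pivot along the lever: 200 mm above the bench when upright. It moves on arcs about the pivot, about +-49 mm forward/back and +-43 mm across, sinking up to 11 mm at the ends.
- across (a joint): Lean of the lever to the right (mixer's -y), rad: -0.23 hard left to +0.23 hard right; in the left slots -0.23..-0.16, in the right slots 0.16..0.23. The lever can cross only where joint forward is between about -0.047 and 0.047 (neutral); the corners of the gate are rounded.
- forward (a joint): Lean of the lever forward (mixer's +x), rad: -0.26 at the end of the back slots, 0 in neutral, +0.26 at the end of the forward slots. The axis of this hinge tilts with joint across.
- knob_lift (a joint): Lock-out: how far the knob is pulled up along the lever, m: 0 down (as it starts), 0.012 fully up. A spring holds it down with 8 N.
- vial: Small loose amber vial with an orange cap, 22 mm across, 42 mm high, standing on the mixer's deck (100 mm high) on the robot's side of the gate. Origin at the centre of its foot. Leave it alone.
- reagent: Loose amber bottle, 60 mm across, 120 mm high, on the bench to the right of the mixer. Origin at the centre of its foot. Leave it alone.
- beaker: Loose clear beaker, 64 mm across, 80 mm high, on the bench to the left of the mixer. Origin at the centre of its foot. Leave it alone.

How it is judged:
By the outcome, as a careful person would: the job done as asked, in the order asked, and still so for the second after the job is handed in, with the robot touching nothing.
It also fails if it takes over 59 s, if anything falls off the work surface, if the arm or the gripper's body presses on something with over 40 N, if the wrist force passes 120 N, or if a joint passes its speed limit or range.

## Working session

There is one attempt and no reset: what is moved stays moved. The work goes in short steps, Python scripts to look and compute and a tool call to move; the robot and the scene stay as the last step left them, time stands still between calls to the robot, and variables do not carry over. Pictures are saved under pics/ and viewed, about 8 in all and at most 12, crops included, and the job is handed in when it is done.

Besides the shell and the picture viewer there is one more tool, called after "Request:" as a command line: name --argument value ..., lists and objects as JSON in quotes. arm_command: Moves the arm, as the interface text tells. Its arguments: {"type":"object","properties":{"rows":{"type":"string"},"jaw":{"type":"number"},"squeeze":{"type":"number"}},"required":["rows"]}

```bash
mkdir -p pics; cat > h.py <<'E'
import numpy as np, cv2
from station import monitor, vision, workorder
def shot(n,save=None):
    d=vision.get_image(n)
    if save: cv2.imwrite('pics/'+save,d['frame'][:,:,::-1])
    return d
def ray(d,u,v):
    f=240/np.tan(np.radians(d['vfov'])/2); R=np.array(d['R']); t=np.array(d['t'])
    return -R.T@t, R.T@np.array([(u-d['cx'])/f,(v-d['cy'])/f,1])
def onz(d,u,v,z):
    c,r=ray(d,u,v); return c+r*(z-c[2])/r[2]
def tri(rs):
    A=0;b=0
    for c,r in rs:
        r=r/np.linalg.norm(r);P=np.eye(3)-np.outer(r,r);A=A+P;b=b+P@c
    return np.linalg.solve(A,b)
def proj(d,X):
    f=240/np.tan(np.radians(d['vfov'])/2); p=np.array(d['R'])@X+np.array(d['t'])
    return f*p[0]/p[2]+d['cx'],f*p[1]/p[2]+d['cy']
def knob(d):
    h=cv2.cvtColor(d['frame'],cv2.COLOR_RGB2HSV)
    m=cv2.inRange(h,(100,120,50),(130,255,255))
    n,l,s,c=cv2.connectedComponentsWithStats(m); i=1+np.argmax(s[1:,4])
    return c[i],s[i]
E
python3 - <<'E'
from h import *
o=monitor.get_obs();print(o['t'],o['tool_pos'],o['tool_rot'])
ds=[shot(n,n+'0.png') for n in('scene','top')]
k=[knob(d) for d in ds];print(k)
for d in ds: print(d['vfov'],ray(d,320,240))
print(tri([ray(d,*c[0]) for d,c in zip(ds,k)]))
E
```

```text
0.0 [ 0.19877812 -0.59204964  0.30269879] [-3.09853664e+00 -5.06103522e-01  1.05812054e-04]
[(array([535.19361759, 154.65017431]), array([ 439,   67,  201,  168, 7458], dtype=int32)), (array([611.98523985, 459.9298893 ]), array([602, 451,  21,  19, 271], dtype=int32))]
43.00948930353172 (array([ 1.57264136, -0.23561365,  0.91901074]), array([-0.75815765,  0.25509878, -0.60022073]))
44.49278879515488 (array([0.52802562, 0.11527018, 1.45876992]), array([ 0.04918762, -0.02995105, -0.9984636 ]))
[0.68054246 0.0490597  0.73890636]
```

View pics/scene0.png

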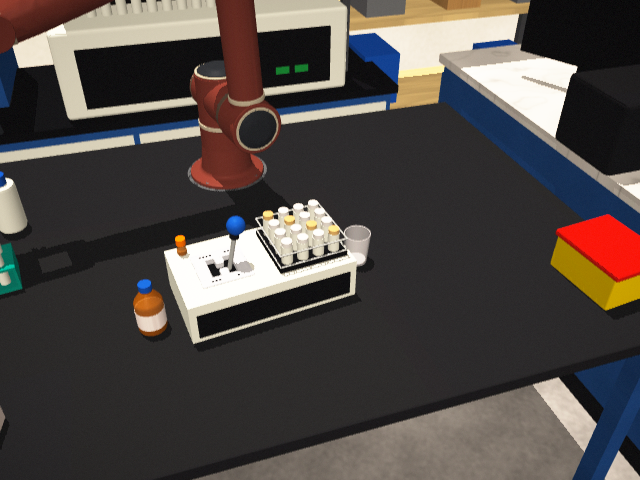

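View pics/top0.png

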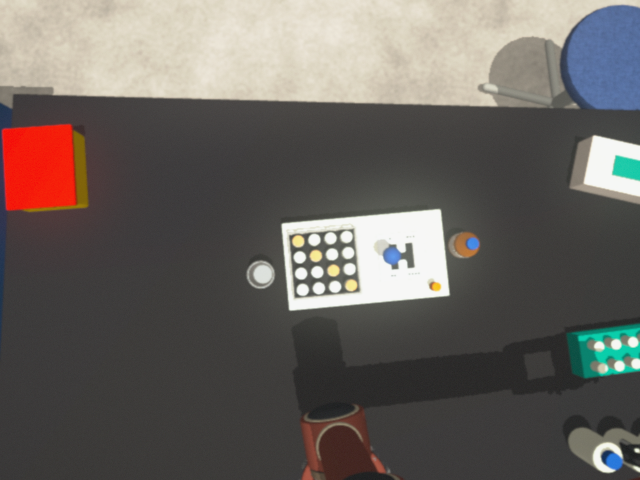

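The scene view shows the knob at about (235,226). The top view shows it at (392,256), with the gate near (402,256), the vial at (436,287), the bottle at (466,244) and the beaker at (261,273). I'll restrict the masks to these areas and measure.

```bash
cat >> h.py <<'E'
ROI={'scene':(205,195,290,270),'top':(350,215,445,300)}
def knob(d,n):
    x0,y0,x1,y1=ROI[n]; h=cv2.cvtColor(d['frame'],cv2.COLOR_RGB2HSV)[y0:y1,x0:x1]
    m=cv2.inRange(h,(100,130,50),(130,255,255))
    k,l,s,c=cv2.connectedComponentsWithStats(m); i=1+np.argmax(s[1:,4])
    return np.array([x0+s[i,0]+(s[i,2]-1)/2,y0+s[i,1]+(s[i,3]-1)/2]),s[i,2:]
def both():
    ds={n:shot(n) for n in('scene','top')}
    k={n:knob(ds[n],n) for n in ds}
    return ds,k,tri([ray(ds[n],*k[n][0]) for n in ds])
E
python3 - <<'E'
from h import *
ds,k,X=both();print(k,X)
d=ds['top'];f=d['frame']
h=cv2.cvtColor(f,cv2.COLOR_RGB2HSV)
m=cv2.inRange(h,(0,0,110),(179,90,255));m[:195]=0;m[320:]=0;m[:,:276]=0;m[:,452:]=0
c=max(cv2.findContours(m,0,2)[0],key=cv2.contourArea);r=cv2.minAreaRect(cv2.convexHull(c));b=cv2.boxPoints(r);print(r)
for p in b: print(p,onz(d,*p,.1))
o=cv2.inRange(h,(5,200,150),(18,255,255));o[:270]=0;o[310:]=0;o[:,:420]=0;o[:,450:]=0
mm=cv2.moments(o,True);print('vial',onz(d,mm['m10']/mm['m00'],mm['m01']/mm['m00'],.142))
a=cv2.resize(f[200:320,370:490],None,fx=5,fy=5,interpolation=2)
s=ds['scene']['frame'];b2=cv2.resize(s[205:305,155:255],(600,600),interpolation=2)
cv2.imwrite('pics/c1.png',cv2.resize(np.hstack([a,b2]),(800,400))[:,:,::-1])
E
```

```text
{'scene': (array([235.5, 225. ]), array([ 20,  21, 316], dtype=int32)), 'top': (array([392.5, 256.5]), array([ 14,  14, 146], dtype=int32))} [ 0.55857865 -0.07830291  0.19622797]
((364.8500061035156, 259.2328186035156), (89.04702758789062, 162.630615234375), 84.64418029785156)
[279.73386 222.49371] [0.63346546 0.16883177 0.1       ]
[441.65445 207.31366] [ 0.67788409 -0.20781746  0.1       ]
[449.96616 295.97192] [ 0.4721713  -0.22929604  0.1       ]
[288.04556 311.15198] [0.42928083 0.14456507 0.1       ]
vial [ 0.49985424 -0.18014384  0.142     ]
```

View pics/c1.png

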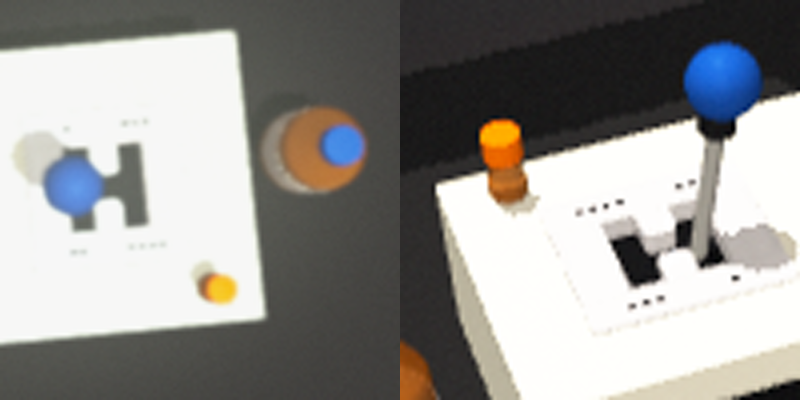

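Mixer yaw is about 6.5° and the gate is near (0.563,-0.115). The crop shows the lever at the left end of the neutral channel, with the knob at about mixer (0,+37 mm). The three-dot slot is forward-right. I'll close the jaws, rise and move to the left of the knob.

Request:
arm_command --rows "0 0 30 0 0 0;20 30 60 0 0 -2;50 75 80 0 0 -4;80 125 80 0 0 -6;110 175 80 0 0 -8;140 220 80 0 0 -10;170 270 80 0 0 -12;200 320 80 0 0 -12;235 370 80 0 0 -12;265 420 80 0 0 -12;295 465 80 0 0 -12;320 510 80 0 0 -12" --jaw 0

```text
t: 1.7
tool_pos: [0.5195, -0.0804, 0.383]
tool_rot: [-3.135, -0.18, -0.0]
contact_force: [-0.1, -0.9, 0.5]
opening: -0.0002
```

```bash
python3 - <<'E'
from h import *
from scipy.spatial.transform import Rotation as Ro
o=monitor.get_obs();print(o['t'],o['tool_pos'],o['contact_force'],o['opening']);print(Ro.from_rotvec(o['tool_rot']).as_matrix().round(3))
d=shot('scene');f=d['frame']
g=cv2.cvtColor(f,cv2.COLOR_RGB2GRAY)
for n,pt in (('gate',[.5629,-.1153,.102]),('s3',[.5629+.0298-.0*.1,-.1153,.102])): print(n,proj(d,np.array(pt)))
yaw=.1143;G=np.array([.5629,-.1153,.102]);ex=np.array([np.cos(yaw),np.sin(yaw),0]);ey=np.array([-ex[1],ex[0],0])
im=f.copy();im=cv2.resize(im[205:305,155:255],(800,800),interpolation=2)
for a,b in((55,55),(55,-55),(-55,55),(-55,-55),(0,0),(30,-28),(-30,-28),(30,28),(-30,28)):
    u,v=proj(d,G+ex*a/1e3+ey*b/1e3);cv2.circle(im,(int((u-155+.5)*8),int((v-205+.5)*8)),3,(255,0,0),-1)
cv2.imwrite('pics/c2.png',cv2.resize(im,(600,600))[:,:,::-1])
E
```

```text
1.7 [ 0.51948713 -0.08038127  0.38295786] [-0.09092297 -0.88870605  0.45893728] -0.00015938445108939106
[[ 0.993  0.115  0.   ]
 [ 0.115 -0.993  0.001]
 [ 0.    -0.001 -1.   ]]
gate (np.float64(221.25358379617046), np.float64(265.4624477735276))
s3 (np.float64(223.9604573493606), np.float64(274.1427897712419))
```

View pics/c2.png

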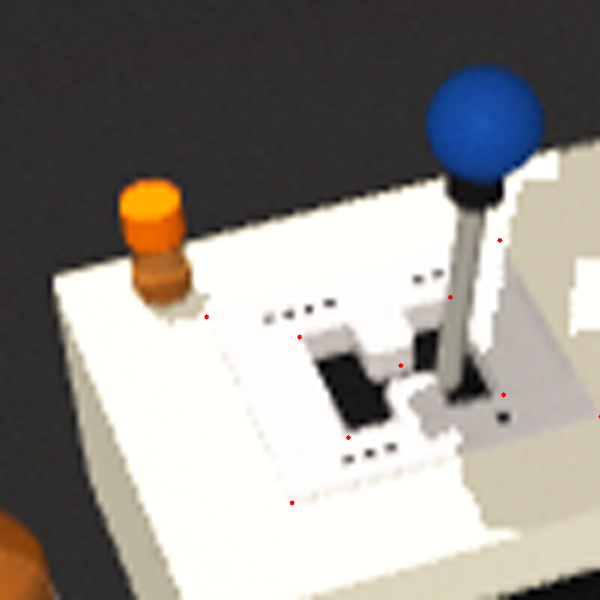

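The overlay fits the plate and gate to within about 2–4 mm. I'll cross-check the gate centre using the dark right slot in the first top picture.

```bash
python3 - <<'E'
from h import *
d=vision.get_image('top');f=cv2.imread('pics/top0.png');g=cv2.cvtColor(f,6)[235:275,385:420]
m=(g<120).astype(np.uint8)
h=cv2.cvtColor(f,40)[235:275,385:420]; m[cv2.inRange(h,(95,90,40),(135,255,255))>0]=0
print('\n'.join(''.join('#' if x else '.' for x in r) for r in m))
E
```

```text
...................................
...................................
...................................
...................................
...................................
...................................
...................................
...................................
...................................
.....................#####.........
......####...........#####.........
.....#####...........#####.........
.....#...#............#####........
......................#####........
......................#####........
......................#####........
.....................######........
.....................######........
..................#########........
................###########........
................###########........
................###########........
................############.......
................############.......
......................######.......
......................######.......
.......................#####.......
.......................#####.......
.......................#####.......
..........##...........#####.......
.......#####...........#####.......
.......#####...........#####.......
........#####......................
........###........................
...................................
...................................
...................................
...................................
...................................
...................................
```

```bash
python3 - <<'E'
from h import *
d=vision.get_image('top')
print(onz(d,401.3,255.8,.102),onz(d,409,255,.102),onz(d,393.6,256.5,.102), monitor.get_obs()['contact_force'])
E
```

```text
[ 0.56256235 -0.11467254  0.102     ] [ 0.56482208 -0.13253996  0.102     ] [ 0.56053553 -0.0968118   0.102     ] [-0.31190233 -0.72049219  0.06090785]
```

Request:
arm_command --rows "17 27 0 0 0 0;33 53 0 0 0 0;33 53 -30 0 0 0;33 53 -60 0 0 0;33 53 -90 0 0 0;33 53 -115 0 0 0;33 53 -135 0 0 0;33 53 -135 0 0 0"

```text
t: 2.85
tool_pos: [0.5513, -0.0278, 0.2457]
tool_rot: [-3.134, -0.184, 0.007]
contact_force: [0.7, -0.5, 1.0]
opening: -0.0003
```

```bash
python3 - <<'E'
from h import *
d=shot('scene');f=d['frame']
cv2.imwrite('pics/c3.png',cv2.resize(f[150:310,140:360],(800,582),interpolation=2)[:,:,::-1])
o=monitor.get_obs();print(o['tool_pos'],o['contact_force'],knob(d,'scene'))
E
```

```text
[ 0.55205855 -0.02776305  0.24735629] [ 0.02847236  0.55474893 -0.32858058] (array([235.5, 225.5]), array([ 20,  20, 307], dtype=int32))
```

View pics/c3.png

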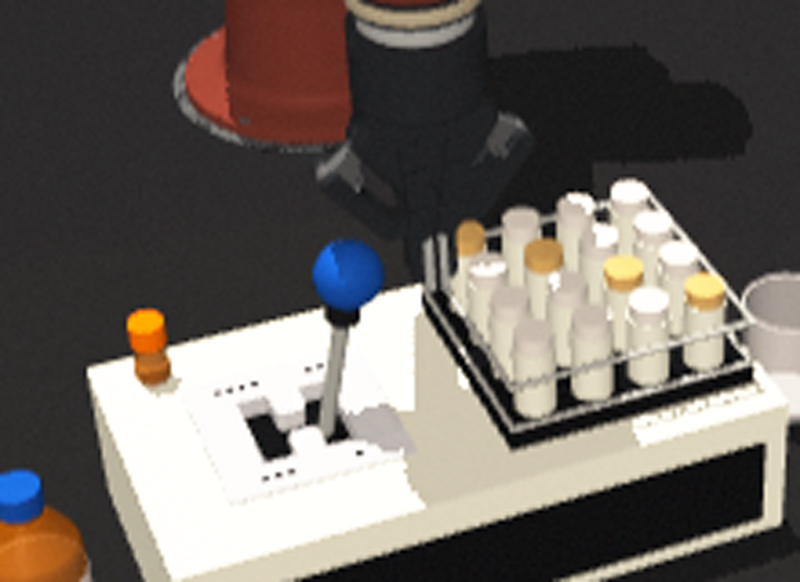

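The fingers are left of the knob with nothing touched. Now I'll push right slowly, part of the way, then check.

Request:
arm_command --rows "0 0 6 0 0 0;0.6 -5 6 0 0 0;1.2 -10 6 0 0 0;1.7 -15 6 0 0 0;2.3 -20 6 0 0 0;2.9 -25 6 0 0 0;3.5 -30 6 0 0 0;4.1 -35 6 0 0 0;4.6 -40 6 0 0 0;4.6 -40 6 0 0 0"

```text
t: 4.15
tool_pos: [0.5566, -0.0683, 0.2532]
tool_rot: [-3.135, -0.184, 0.003]
contact_force: [0.5, 0.9, 0.4]
opening: -0.0001
```

```bash
cat >> h.py <<'E'
def mix(X):
    c,s=np.cos(.115),np.sin(.115);d=np.array(X[:2])-[.5627,-.115]
    return np.array([c*d[0]+s*d[1],-s*d[0]+c*d[1],X[2]])*1e3
def status():
    d=shot('scene');k,s=knob(d,'scene');c,r=ray(d,*k)
    # knob on the sphere of 190 mm about the pivot: nearest ray hit
    P=np.array([.5627,-.115,.010]);r=r/np.linalg.norm(r);b=r@(c-P);q=b*b-(c-P)@(c-P)+.19**2
    o=monitor.get_obs();print('t',o['t'],'tcp',mix(o['tool_pos']).round(1),'F',o['contact_force'].round(1),'size',s,'knob',mix(c+r*(-b-np.sqrt(max(q,0)))).round(1),q)
    return d
E
python3 -c "from h import *;status()"
```

```text
t 4.2 tcp [ -0.7  47.2 253.1] F [-0.4 -0.6 -0.1] size [ 20  20 313] knob [  0.5  13.1 199.5] 0.011466251404562679
```

The knob moved 24 mm across and stayed in neutral. Continuing to the right.

Request:
arm_command --rows "0.6 -5 0 0 0 0;1.2 -10 0 0 0 0;1.7 -15 0 0 0 0;2.3 -20 0 0 0 0;2.9 -25 0 0 0 0;3.5 -30 0 0 0 0;4.1 -35 0 0 0 0;4.6 -40 0 0 0 0;5.2 -45 0 0 0 0;5.8 -50 0 0 0 0;5.8 -50 0 0 0 0"

```text
t: 5.58
tool_pos: [0.5623, -0.1187, 0.2529]
tool_rot: [-3.136, -0.183, 0.004]
contact_force: [1.1, -0.0, 0.0]
opening: -0.0001
```

```bash
python3 -c "from h import *;status()"
```

```text
t 5.625 tcp [ -0.7  -3.5 253. ] F [-0.6  0.3  0.2] size [ 5 17 62] knob [  9.9 -24.2 198.2] 0.014858341997925552
```

```bash
sed -i 's/(205,195,290,270)/(170,195,290,270)/' h.py; python3 -c "from h import *;status()"
```

```text
t 5.675 tcp [ -0.7  -3.4 253.2] F [ 0.2  0.3 -0.3] size [ 20  21 318] knob [  1.2 -37.3 196.3] 0.013338542813158029
```

Knob is at mixer (1,-37): right side, neutral. I'll back off, lift, go behind the knob and come down.

Request:
arm_command --rows "-1 8 0 0 0 0;-2 15 0 0 0 0;-2 15 30 0 0 0;-2 15 60 0 0 0;-2 15 75 0 0 0;-24 -12 75 0 0 0;-47 -40 75 0 0 0;-47 -40 75 0 0 0;-47 -40 50 0 0 0;-47 -40 25 0 0 0;-47 -40 -6 0 0 0;-47 -40 -6 0 0 0"

```text
t: 7.18
tool_pos: [0.5142, -0.1569, 0.2437]
tool_rot: [-3.132, -0.185, 0.012]
contact_force: [-0.4, -0.2, -0.8]
opening: -0.0001
```

```bash
python3 - <<'E'
from h import *
d=status()
cv2.imwrite('pics/c4.png',cv2.resize(d['frame'][150:310,130:350],(800,582),interpolation=2)[:,:,::-1])
E
```

```text
t 7.225 tcp [-52.1 -36.7 245.9] F [1.3 0.1 0.4] size [ 20  21 316] knob [  1.2 -37.3 196.3] 0.013338542813158029
```

View pics/c4.png

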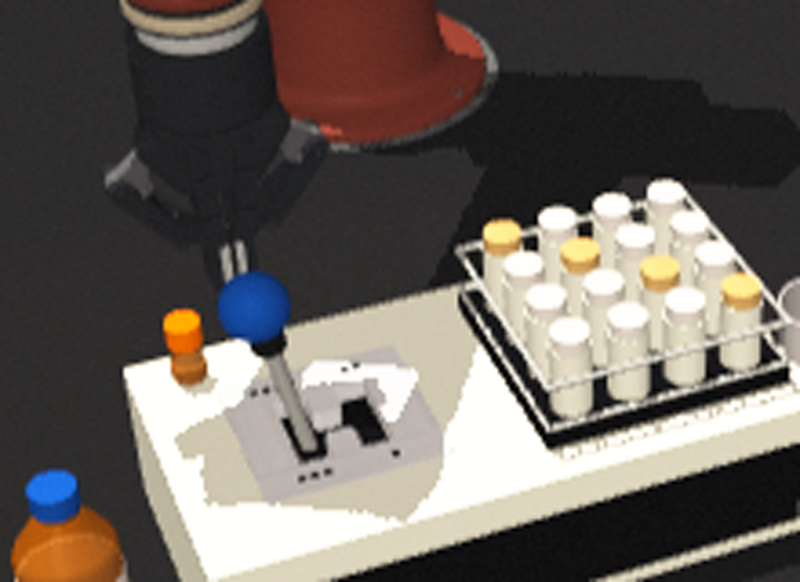

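The fingers are behind the knob (about (235,265) in the crop, knob at (254,307)), and the vial is still standing. Now I'll push forward.

Request:
arm_command --rows "5 0.6 0 0 0 0;10 1.2 0 0 0 0;15 1.7 0 0 0 0;20 2.3 0 0 0 0;25 2.9 0 0 0 0;30 3.5 0 0 0 0;35 4.1 0 0 0 0;40 4.6 0 0 0 0;45 5.2 0 0 0 0;50 5.8 0 0 0 0;55 6.4 0 0 0 0;55 6.4 0 0 0 0"

```text
t: 8.72
tool_pos: [0.5704, -0.151, 0.2456]
tool_rot: [-3.134, -0.185, 0.008]
contact_force: [-1.5, -0.1, -0.6]
opening: -0.0003
```

```bash
python3 -c "from h import *;status()"
```

```text
t 8.775 tcp [  3.4 -36.6 245.7] F [-1.6 -0.3  0.2] size [ 20  21 315] knob [ 33.5 -36.6 193.4] 0.020081141843521146
```

Request:
arm_command --rows "4 0.5 0 0 0 0;8 0.9 0 0 0 0;12 1.4 0 0 0 0;14 1.6 0 0 0 0;15 1.7 0 0 0 0;16 1.8 0 0 0 0;16 1.8 0 0 0 0"

```text
t: 9.65
tool_pos: [0.5861, -0.1491, 0.2455]
tool_rot: [-3.133, -0.185, 0.009]
contact_force: [-1.9, 0.1, -1.4]
opening: 0.0
```

```bash
python3 -c "from h import *;status()"
```

```text
t 9.7 tcp [ 19.3 -36.6 245.5] F [-1.6  0.8 -1.4] size [ 20  21 316] knob [ 46.8 -36.8 190.4] 0.02292814905449412
```

Not yet against the stop (force under 2 N). I'll creep on until the force rises.

Request:
arm_command --rows "1 0.1 0 0 0 0;2 0.2 0 0 0 0;3 0.3 0 0 0 0;3 0.3 0 0 0 0"

```text
t: 10.2
tool_pos: [0.5886, -0.1488, 0.2451]
tool_rot: [-3.133, -0.185, 0.012]
contact_force: [-7.0, 0.2, -0.3]
opening: 0.0001
```

```bash
python3 -c "from h import *;status()"
```

```text
t 10.25 tcp [ 21.8 -36.6 245.1] F [-4.9 -0.  -0.8] size [ 20  21 317] knob [ 46.8 -36.8 190.4] 0.02292814905449412
```

Request:
arm_command --rows "1 0.1 0 0 0 0;2 0.2 0 0 0 0;2 0.2 0 0 0 0"

```text
t: 10.62
tool_pos: [0.5899, -0.1487, 0.2449]
tool_rot: [-3.133, -0.185, 0.016]
contact_force: [-6.6, -0.7, 0.1]
opening: 0.0001
```

```bash
python3 -c "from h import *;status()"
```

```text
t 10.675 tcp [ 23.1 -36.6 244.9] F [-6.4  0.2 -0.4] size [ 20  21 316] knob [ 46.8 -36.8 190.4] 0.02292814905449412
```

Request:
arm_command --rows "2 0.2 0 0 0 0;4 0.5 0 0 0 0;4 0.5 0 0 0 0"

```text
t: 11.05
tool_pos: [0.5926, -0.1483, 0.2445]
tool_rot: [-3.132, -0.185, 0.024]
contact_force: [-10.0, 0.7, 0.7]
opening: -0.0
```

```bash
python3 -c "from h import *;status()"
```

```text
t 11.1 tcp [ 25.8 -36.5 244.5] F [-9.5 -1.5  0.7] size [ 20  21 314] knob [ 46.8 -36.8 190.4] 0.02292814905449412
```

Against the stop: the force is 10 N and the knob isn't moving. I'll back straight off, rise and look.

Request:
arm_command --rows "-5 -0.6 0 0 0 0;-15 -1.7 0 0 0 0;-30 -3.5 0 0 0 0;-45 -5 0 0 0 0;-60 -7 0 0 0 0;-60 -7 30 0 0 0;-60 -7 70 0 0 0;-60 -7 110 0 0 0;-85 -50 130 0 0 0;-115 -100 130 0 0 0;-145 -150 130 0 0 0;-145 -150 130 0 0 0"

```text
t: 12.6
tool_pos: [0.4452, -0.3009, 0.3745]
tool_rot: [-3.133, -0.176, 0.024]
contact_force: [0.4, 0.3, -0.2]
opening: -0.0001
```

```bash
python3 - <<'E'
from h import *
d=status(); ds,k,X=both(); print(mix(X),k)
a=cv2.resize(ds['top']['frame'][200:320,240:490],(800,384),interpolation=2)
b=cv2.resize(d['frame'][190:350,120:380],(800,492),interpolation=2)
cv2.imwrite('pics/c5.png',cv2.resize(np.vstack([a,b]),(548,600))[:,:,::-1])
E
```

```text
t 12.65 tcp [-136.9 -169.9  374.4] F [0.6 0.2 0. ] size [ 20  21 325] knob [ 46.8 -36.8 190.4] 0.02292814905449412
[ 48.50474286 -36.94668041 191.65622704] {'scene': (array([206.5, 249. ]), array([ 20,  21, 326], dtype=int32)), 'top': (array([423., 231.]), array([ 15,  15, 177], dtype=int32))}
```

View pics/c5.png

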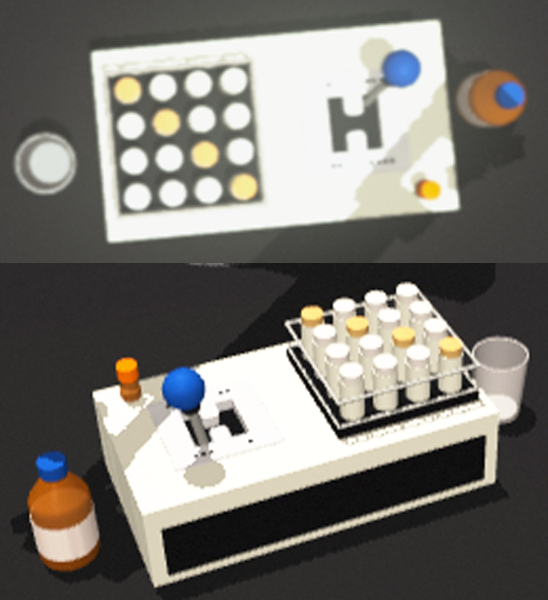

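The picture shows the lever fully in the forward-right slot, with the knob at mixer (48,-37). The vial, bottle and beaker are standing where they were, and the hand is clear. Handing in.

```bash
python3 -c "from h import *;print(workorder.finish_job())"
```

```text
the job is handed in; nothing more can be done
None
```

The lever is in third, fully home, and the job is handed in. The lever stood at the left end of the neutral channel. With closed fingertips I pushed it across to the right, then forward into the three-dot slot until it met the stop.

- **Position:** the last two-view check put the knob at mixer (48.5, -37) mm, z about 192 mm. The nominal end is about 49 mm forward. The single-view estimate read 46.8 mm, which is within the roughly 2 mm calibration.
- **Stop:** pushing with up to about 10 N moved the knob no further.
- **Fourth slot and lock-out:** when I checked it at two points along the crossing, the knob was within about 1 mm of neutral. It was never pushed backwards. I only pushed it sideways, never gripping or lifting it. I did not measure the lock-out itself.
- **Other objects:** in the final picture the vial, bottle and beaker stand as they were, checked by eye.
- **Finish:** the hand is clear with about 0 N at the wrist, at roughly 12.7 s of the 59 s allowed.

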